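# Swing the inspection camera over the coil board and take the picture

### The job

Push the inspection camera's swing arm round until the camera stands straight above the middle of the ring-shaped coil (not above the finned heat sink on the other board), and let it rest there. Then press the button on the shutter box fully down to take the picture, and let go of it. Only push and press: lift nothing, and leave both boards, the shutter box and the other things on the bench where they are.

Things in the scene. Friction and masses are not known exactly. Their poses are not given: they have to be found in the camera images.
- stand: Fixed stand of the inspection camera: a round dark steel foot 110 mm across and 14 mm high with a 26 mm steel post. Origin on the post's axis at the bench surface, z up; its -x axis is the direction of the swing arm at joint value 0. The swing arm's hub on top of the post is 42 mm across, and its top is 145 mm above the bench.
- camera_arm (a joint): Turn of the level swing arm about the post's vertical axis, rad: 0 along the stand's own -x axis, growing anticlockwise seen from above, end stops at -1.5 and 1.5. The arm is a straight aluminium bar 18 mm wide, 20 mm high (115 to 135 mm above the bench), free from the hub (21 mm from the axis) to the camera (150 mm from the axis). It turns against a dry friction of about 0.2 N m (about 2 N on the bar) and stays where it is left.
- lens (a point): Middle of the camera's lens face, at the underside of the camera on the arm's end, 170 mm from the post's axis and 85 mm above the bench. The camera is an upright grey cylinder 38 mm across, its top 140 mm above the bench (with a bright disc in its middle), with a black lens 24 mm across below.
- coil_board: Loose green circuit board 70 x 70 mm carrying the ring-shaped coil. Origin at the middle of its underside (feet on the bench), z up; 26 mm high in all, 150 g.
- coil (a point): Middle of the coil at its top, in the middle of its board, 26 mm above the bench: a copper-wound ring lying flat, 38 mm across, 14 mm high, with a hole in the middle.
- heatsink_board: The other loose green circuit board, 70 x 70 mm, 26 mm high, same feet, with a square finned aluminium heat sink (36 x 36 mm) in its middle instead of a coil. Origin at the middle of its underside. The two boards stand on either side of the arm's start; which is on which side changes.
- shutter_box: Loose grey shutter box 60 x 80 mm (its x, y), 24 mm high, 350 g, a round white button in the middle of its top. Origin at the middle of its underside, z up. It stands far to the left or far to the right of the work.
- shutter_top (a point): Middle of the top face of the white shutter button, 32 mm across, 36 mm above the bench when released.
- shutter (a joint): Travel of the shutter button, m: 0 released, 0.006 fully down. Spring: starts at about 1.5 N, 4.5 N when fully down; it springs back by itself.
- carton: Bystander: loose cardboard carton 70 x 80 mm, 60 mm high, on the side opposite the shutter box. Origin at the middle of its underside.
- jar: Bystander: small amber jar, 44 mm across, 55 mm high, beside the stand. Origin at the middle of its underside.
- screwdriver: Bystander: screwdriver 160 mm long lying beside the stand. Origin near its middle, at the bench.
There are look-alikes about, which are no part of the job. Leave any purple or turquoise look-alike of the stand alone. What is shaped like the coil_board but blue is not meant.

How it is judged:
By the outcome, as a careful person would: the job done as asked, in the order asked, and still so for the second after the job is handed in, with the robot touching nothing.
It also fails if it takes over 58 s, if anything falls off the work surface, if the arm or the gripper's body presses on something with over 40 N, if the wrist force passes 120 N, or if a joint passes its speed limit or range.

### The arm

A 7-joint arm with a two-finger parallel gripper is mounted at the origin on the work surface. World frame = base frame: x ahead of the robot, y to its left, z up, the work surface at z = 0. Lengths are in mm, angles in rad, forces in N, time in s.
With the tool pointing down it reaches from about 400 to 875 mm from the base axis. Payload 4.4 kg.
Tool frame: the origin (TCP) lies between the finger pads; the fingertips stand ctrl.tcp_to_tips ahead of it and the grasp point (between the pads) lies 8 mm behind it (ctrl.tcp_to_tips is the distance from the TCP to the fingertips, in mm); z points along the fingers, y is the direction in which the jaws open and shut (so a half turn about z gives the same grasp; the last joint's range is limited). The gripper opens to 85 mm and grips with 20 to 120 N. Pads are 22 mm wide; open, the fingers measure 114 mm over their backs; the gripper's body (76 mm by 85 mm) begins 54 mm behind the grasp point. The pads swing forward as they close: fully open they stand 13 mm farther back than shut.
Start: joints at [-1.382, 0.628, 0.038, 1.517, -0.027, 0.996, -0.02], TCP at [163.809, 629.034, 242.313] pointing down, gripper open.
Joint ranges: [-3.06, 3.06], [-0.37, 2.12], [-1.25, 1.32], [0.18, 2.47], [-1.1, 4.24], [0.23, 1.98], [-2.94, 2.94]. Speed limits (rad/s): [2.57, 2.57, 3.14, 3.14, 3.14, 3.14, 3.14].

### API

Orientations are given as [roll, pitch, yaw] about the fixed x, y, z axes, in that order (R = Rz(yaw) Ry(pitch) Rx(roll)).
In Python, from cell import ctrl gives the robot as it stands.
- The arm moves only by the tool send_rows, never from a script. Its argument "rows" is a list of rows, each an object of numbers: "x", "y", "z": the shift along the world's x, y, z in cm; "roll": the turn about the world's z in degrees; "claw": the closure, from 0 (fully open) to 1 (shut). A call has 1 to 5 rows; each row is the pose to reach, as a shift and turn from the pose commanded when the call began; what a row does not reach only later rows make up. A row lasts 1/12 s, in which the tool goes at most 41.7 mm and 7.16 degrees, less where a joint would pass 70% of its speed; a pose out of reach is approached as far as the arm can. A call with a gripper value outside its range is refused whole. The fingers move at their own pace and stop on an object; the grip force is fixed at half the most. Time passes only in rows, so rows that repeat a pose let the fingers close. It gives the time, the measured TCP pose, the force and the opening at its end, in the units of the state.
- ctrl.read_state(): the state, without advancing time (a new reading comes with each control period).
- ctrl.get_image(name): name is "side" or "top" or "wrist"; returns (picture, depth): 384x512x3 uint8, blue, green, red; 384x512 float32, mm along the optical axis (not along the pixel's ray), 0 where there is no reading.
- ctrl.get_calibration(name): a dict with "intrinsics" (3x3 intrinsics, pixels), "dist_coeffs" ([k1, k2, p1, p2, k3] as OpenCV has them; the pictures are not rectified), "T" (4x4, takes a point from camera to world coordinates). Camera axes: x right, y down, z forward; pixel columns grow to the right and rows downward; lengths in mm; the calibration is good to about 2 mm. A picture is of the moment at which its call begins: read the wrist's pose just before it. get_calibration takes no time and is no camera call; for the wrist camera it gives the pose at the moment of the call.
- ctrl.finish_job(): hands the job in, once; it reports no verdict.
Trained networks look in the newest picture that a camera, given by its name, has taken for a name from the list of things; names that differ only in an ending like _2 or _b are one class to them, and where a whole thing is asked for, a point or a joint stands for the part that bears it (a point fixed in the world has none). Each returns a list of dicts, best first, with "confidence" (0 to 1); they miss things now and then, are a little off and sometimes report something else, mostly with a low value. They report only what shows in the picture. A call takes as long as a camera call. They do not tell look-alikes from the thing itself.
- ctrl.recognise(camera, query): "uv" ([column, row] in pixels, amid what is visible of it).
- ctrl.regions_of(camera, query): "region" (384x512 bool, what is visible of it) and "uv" ([column, row] in pixels, amid what is visible of it).
- ctrl.place_of(camera, query): "uv" ([column, row] in pixels: a listed point, or the origin of a listed thing).
The state is a dict: "clock": time; "qpos": joint angles; "qd": joint speeds; "tau": joint torques, N m; "eef_pos": TCP position; "tool_rot": TCP orientation; "force": force on the tool from outside, world axes, zero at the start; "torque": the same for the moment, N m; "width": finger opening in mm.
Only numpy, scipy, OpenCV 4.12 (cv2) and the standard library are available. Lean on these libraries where they do the work, as an engineer would, in place of code of your own. Each camera call takes 0.05 s, during which the arm holds its last target. There are 200 camera calls.

## Working session

There is one attempt and no reset: what is moved stays moved. The work goes in short steps, Python scripts to look and compute and a tool call to move; the robot and the scene stay as the last step left them, time stands still between calls to the robot, and variables do not carry over. Pictures are saved under pics/ and viewed, on a budget of 10 in all, crops included, one or two more only if the job needs it, and the job is handed in when it is done.

Besides the shell and the picture viewer there is one more tool, called after "Request:" as name(argument=value, ...), one argument or row to a line, values as JSON. send_rows: Moves the arm, as the interface text tells. Its arguments: {"type":"object","properties":{"rows":{"type":"array"}},"required":["rows"]}

```bash
ls; mkdir -p pics; cat > h.py <<'E'
import numpy as np, cv2
from cell import ctrl
def ray(cal,uv):
    K=np.array(cal["intrinsics"]);d=np.array(cal["dist_coeffs"]);T=np.array(cal["T"])
    p=cv2.undistortPoints(np.array([[uv]],float),K,d)[0,0]
    return T[:3,3],T[:3,:3]@np.array([p[0],p[1],1.])
def at_z(cal,uv,z):
    o,r=ray(cal,uv); return o+r*(z-o[2])/r[2]
def at_depth(cal,uv,dep):
    o,r=ray(cal,uv); u,v=np.round(uv).astype(int)
    w=dep[max(v-2,0):v+3,max(u-2,0):u+3]; w=w[w>0]
    return o+r*np.median(w) if w.size else None
E
python3 - <<'E'
from h import *
s=ctrl.read_state();print(s["clock"],s["eef_pos"],s["tool_rot"],s["width"],ctrl.tcp_to_tips)
ims=[]
H={"stand":0,"lens":85,"coil_board":0,"coil":26,"heatsink_board":0,"shutter_box":0,"shutter_top":36,"carton":0,"jar":0,"screwdriver":0}
for c in("top","side"):
    im,d=ctrl.get_image(c);cal=ctrl.get_calibration(c);cv2.imwrite(f"pics/{c}0.png",im);np.save(f"{c}0.npy",d)
    print(c,np.round(np.array(cal["T"])[:3,3]))
    for q,z in H.items():
        for r in ctrl.place_of(c,q)[:4]:
            p=at_depth(cal,r["uv"],d)
            print(q,round(r["confidence"],2),np.round(r["uv"]),np.round(at_z(cal,r["uv"],z)),None if p is None else np.round(p))
print(ctrl.read_state()["clock"])
E
```

```text
pics
0.0 [163.65572291 628.41950046 241.39849524] [-3.13967017e+00  4.10181795e-05  2.88678357e+00] 85.51505830356261 11.0
top [ 360.  -22. 1355.]
stand 0.79 [372. 128.] [ 812. -385.    0.] [ 772. -353.  120.]
stand 0.73 [273. 185.] [624. -49.   0.] [598. -46. 133.]
stand 0.72 [161. 142.] [776. 320.   0.] [768. 314.  26.]
lens 0.9 [264. 233.] [462. -20.  85.] [458. -20. 142.]
lens 0.8 [360. 170.] [ 649. -314.   85.] [ 643. -309.  111.]
lens 0.63 [148. 190.] [599. 334.  85.] [590. 321. 133.]
coil_board 0.86 [232. 218.] [516.  85.   0.] [514.  83.  23.]
coil_board 0.59 [278. 272.] [344. -62.   0.] [345. -61.  15.]
coil_board 0.58 [211. 263.] [377. 152.   0.] [376. 149.  24.]
coil 0.97 [213. 260.] [385. 141.  26.] [385. 142.  22.]
coil 0.88 [281. 275.] [336. -68.  26.] [336. -68.  24.]
coil 0.77 [233. 220.] [509.  79.  26.] [510.  79.  21.]
heatsink_board 0.63 [288. 235.] [462. -93.   0.] [461. -92.  17.]
shutter_box 0.78 [151. 240.] [449. 345.   0.] [447. 336.  33.]
carton 0.74 [368. 234.] [ 460. -349.    0.] [ 456. -335.   61.]
jar 0.55 [221. 179.] [647. 118.   0.] [640. 115.  33.]
ja
[... 613 characters left out ...]
75. 123.  12.]
coil 0.79 [164. 246.] [343. -63.  26.] [344. -58.  19.]
coil 0.76 [156. 181.] [381. 157.  26.] [382. 159.  24.]
heatsink_board 0.7 [218. 248.] [ 473. -105.    0.] [ 469. -117.   20.]
shutter_box 0.82 [164. 140.] [453. 337.   0.] [448. 311.  25.]
shutter_box 0.26 [270. 275.] [ 564. -228.    0.] [ 564. -229.    2.]
shutter_top 0.44 [163. 128.] [458. 352.  36.] [458. 350.  37.]
carton 0.6 [251. 331.] [ 464. -345.    0.] [ 453. -369.   59.]
jar 0.72 [251. 169.] [659. 122.   0.] [653. 107.  17.]
jar 0.16 [162. 140.] [448. 339.   0.] [444. 312.  26.]
screwdriver 0.7 [268. 273.] [ 561. -222.    0.] [ 558. -227.   10.]
screwdriver 0.26 [163. 141.] [448. 333.   0.] [444. 308.  24.]
1.1
```

```bash
python3 - <<'E'
import cv2
im=cv2.imread("pics/top0.png");cv2.imwrite("pics/top0z.png",cv2.resize(im[100:300,120:400],None,fx=2.85,fy=2.85,interpolation=cv2.INTER_CUBIC))
E
```

```text
(no output)
```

View pics/top0z.png

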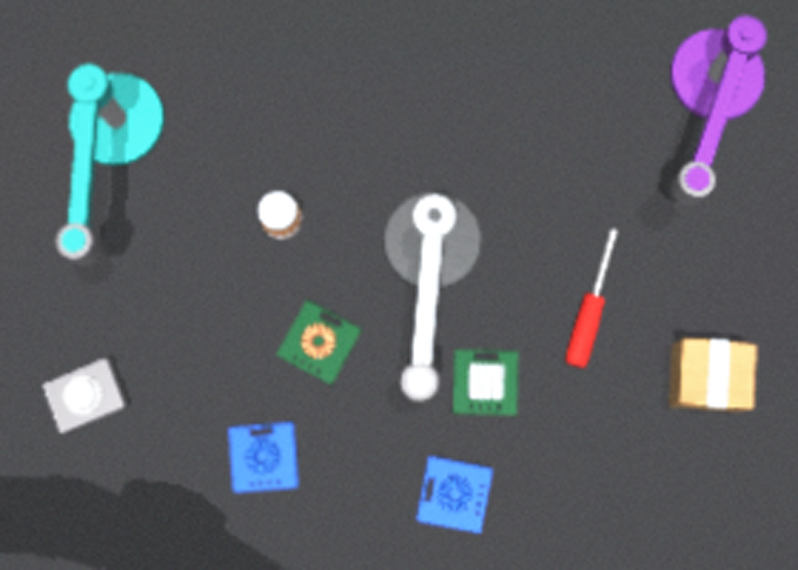

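View pics/side0.png

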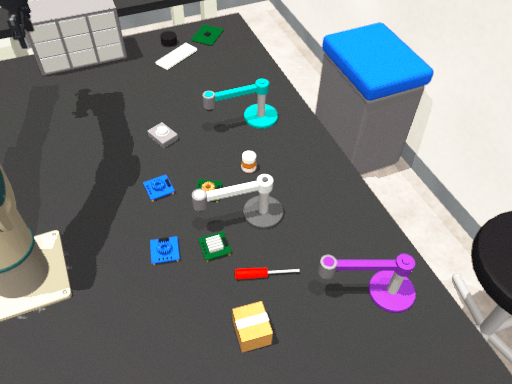

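The grey stand (hub about (272,175) in top) is the real one; the turquoise and purple ones are look-alikes. The green board with the copper ring, about (232,219), is the coil. The heat sink is at (291,234), and the two blue boards at (213,260) and (281,275) are decoys. The shutter box is at about (150,238). Next I'll measure these precisely.

```bash
cat >> h.py <<'E'
def meas(im,cal,show=None):
    hsv=cv2.cvtColor(im,cv2.COLOR_BGR2HSV);out={}
    def cen(m,box):
        u0,v0,u1,v1=box;mm=np.zeros_like(m);mm[v0:v1,u0:u1]=m[v0:v1,u0:u1]
        (pts)=np.argwhere(mm)[:,::-1]
        if len(pts)<8: return None,0
        (c,r)=cv2.minEnclosingCircle(pts.astype(np.float32)); return np.array([pts.mean(0),c]),len(pts)
    hh,s,v=[hsv[...,i].astype(int) for i in range(3)]
    return hh,s,v,cen
E
python3 - <<'E'
from h import *
im=cv2.imread("pics/top0.png");d=np.load("top0.npy");cal=ctrl.get_calibration("top")
h,s,v,cen=meas(im,cal)
for n,m,b,z in[("coil",(h<25)&(s>90),(218,205,248,235),22),("coilboard",(h>40)&(h<85)&(s>80)|(h<25)&(s>90),(215,200,250,240),14),
  ("hub",(d>0)&(v>150)&(s<60),(262,166,282,182),145),("camtop",(v>150)&(s<60),(257,225,276,242),140),
  ("foot",(v>85)&(s<60),(252,164,292,204),14),("button",(v>215)&(s<40),(138,225,162,250),36),("box",(v>130)&(s<60),(133,222,166,255),24)]:
    c,n_=cen(m,b)
    print(n,n_,None if c is None else (np.round(c,1).tolist(),[np.round(at_z(cal,x,z),1).tolist() for x in c]))
# foot by depth-based world cloud: hub & camera top
K=np.array(cal["intrinsics"]);D=np.array(cal["dist_coeffs"]);T=np.array(cal["T"])
uv=np.argwhere(d>0)[:,::-1].astype(float);p=cv2.undistortPoints(uv[:,None],K,D)[:,0]
z=d[uv[:,1].astype(int),uv[:,0].astype(int)];P=(T[:3,:3]@(np.c_[p,np.ones(len(p))]*z[:,None]).T).T+T[:3,3]
def st(n,c,r,lo,hi):
    q=P[(np.hypot(*(P[:,:2]-c).T)<r)&(P[:,2]>lo)&(P[:,2]<hi)];print(n,len(q),q.mean(0).round(1),((q.min(0)+q.max(0))/2).round(1),np.median(q[:,2]))
st("bar+all",(540,-30),130,105,170)
st("cam",(455,-20),26,105,170);st("coilb",(510,80),60,8,40);st("button",(449,340),30,31,50)
E
```

```text
coil 96 ([[231.1, 219.2], [231.3, 219.4]], [[511.4, 84.5, 22.0], [510.7, 83.9, 22.0]])
coilboard 463 ([[231.3, 220.0], [231.5, 219.5]], [[509.7, 84.6, 14.0], [511.4, 83.9, 14.0]])
hub 188 ([[271.9, 175.0], [272.1, 175.5]], [[624.6, -44.2, 145.0], [623.1, -44.9, 145.0]])
camtop 155 ([[267.0, 232.5], [268.0, 232.3]], [[458.4, -27.2, 140.0], [458.8, -30.1, 140.0]])
foot 1275 ([[271.8, 183.3], [271.5, 183.5]], [[625.8, -46.0, 14.0], [625.3, -45.0, 14.0]])
button 368 ([[149.0, 238.5], [148.5, 238.0]], [[452.3, 342.3, 36.0], [454.0, 343.9, 36.0]])
box 471 ([[148.8, 238.4], [149.0, 238.5]], [[453.5, 346.1, 24.0], [453.3, 345.5, 24.0]])
bar+all 590 [541.7 -35.2 137.5] [539.9 -34.9 129.6] 137.49151126129004
cam 157 [455.6 -26.2 138.8] [458.1 -25.8 127.3] 139.5259605317667
coilb 459 [509.5  84.1  14.9] [508.9  74.6  19.2] 13.01415044701821
button 71 [454.9 345.6  36.3] [455.6 345.6  38.2] 36.14326192133785
```

Request:
send_rows(
  rows=[
    {"x":3,"y":-3,"claw":1},
    {"x":6,"y":-6,"claw":1},
    {"x":9,"y":-9,"claw":1},
    {"x":12,"y":-12,"claw":1},
    {"x":15,"y":-15,"claw":1},
  ],
)

```text
$.rows[0]: bad value
```

Request:
send_rows(
  rows=[
    {"x":2.5,"y":-3,"z":0,"roll":0,"claw":1},
    {"x":5,"y":-6,"z":0,"roll":0,"claw":1},
    {"x":7.5,"y":-9,"z":0,"roll":0,"claw":1},
    {"x":10,"y":-12,"z":0,"roll":0,"claw":1},
    {"x":12.5,"y":-15,"z":0,"roll":0,"claw":1},
  ],
)

```text
clock: 1.52
eef_pos: [289.8, 477.6, 242.5]
tool_rot: [3.141, 0.0, 2.887]
force: [0.7, 0.1, 0.9]
width: 25.6
```

Request:
send_rows(
  rows=[
    {"x":2.5,"y":-3,"z":0,"roll":0,"claw":1},
    {"x":5,"y":-6,"z":0,"roll":0,"claw":1},
    {"x":7.5,"y":-9,"z":0,"roll":0,"claw":1},
    {"x":10,"y":-12,"z":0,"roll":0,"claw":1},
    {"x":12.5,"y":-15,"z":0,"roll":0,"claw":1},
  ],
)

```text
clock: 1.93
eef_pos: [414.8, 327.5, 242.6]
tool_rot: [3.141, 0.0, 2.887]
force: [0.9, 0.1, 0.6]
width: 0.1
```

Request:
send_rows(
  rows=[
    {"x":1,"y":-4,"z":0,"roll":0,"claw":1},
    {"x":2,"y":-8,"z":0,"roll":0,"claw":1},
    {"x":3,"y":-12,"z":0,"roll":0,"claw":1},
    {"x":4,"y":-16,"z":0,"roll":0,"claw":1},
    {"x":5,"y":-20,"z":0,"roll":0,"claw":1},
  ],
)

```text
clock: 2.35
eef_pos: [464.1, 127.1, 242.6]
tool_rot: [3.141, 0.001, 2.887]
force: [0.3, 0.2, 0.8]
width: -0.0
```

Request:
send_rows(
  rows=[
    {"x":1,"y":-4,"z":0,"roll":0,"claw":1},
    {"x":2,"y":-8,"z":0,"roll":0,"claw":1},
    {"x":3,"y":-12,"z":0,"roll":0,"claw":1},
    {"x":4,"y":-16,"z":0,"roll":0,"claw":1},
    {"x":4,"y":-20,"z":0,"roll":0,"claw":1},
  ],
)

```text
clock: 2.77
eef_pos: [505.7, -73.1, 242.7]
tool_rot: [3.141, 0.003, 2.887]
force: [1.4, -0.0, 0.9]
width: 0.0
```

Request:
send_rows(
  rows=[
    {"x":0,"y":-1.5,"z":-2,"roll":0,"claw":1},
    {"x":0,"y":-1.5,"z":-5,"roll":0,"claw":1},
    {"x":0,"y":-1.5,"z":-8,"roll":0,"claw":1},
    {"x":0,"y":-1.5,"z":-11,"roll":0,"claw":1},
    {"x":0,"y":-1.5,"z":-12.5,"roll":0,"claw":1},
  ],
)

```text
clock: 3.18
eef_pos: [502.3, -85.9, 114.6]
tool_rot: [-3.141, -0.004, 2.886]
force: [-0.5, 0.4, -0.3]
width: 0.0
```

Request:
send_rows(
  rows=[
    {"x":0,"y":1,"z":0,"roll":0,"claw":1},
    {"x":0,"y":2,"z":0,"roll":0,"claw":1},
    {"x":0.2,"y":3,"z":0,"roll":0,"claw":1},
    {"x":0.4,"y":4,"z":0,"roll":0,"claw":1},
    {"x":0.6,"y":5,"z":0,"roll":0,"claw":1},
  ],
)

```text
clock: 3.6
eef_pos: [509.9, -34.9, 118.5]
tool_rot: [-3.141, 0.001, 2.887]
force: [-2.1, -2.5, 1.3]
width: -0.0
```

```bash
python3 - <<'E'
from h import *
s=ctrl.read_state();print(s["eef_pos"],s["force"])
im,d=ctrl.get_image("top");cv2.imwrite("pics/top1.png",im);im2,_=ctrl.get_image("side")
a=cv2.resize(im[140:280,180:320],None,fx=2.8,fy=2.8,interpolation=cv2.INTER_CUBIC);b=cv2.resize(im2[120:260,140:280],None,fx=2.8,fy=2.8,interpolation=cv2.INTER_CUBIC)
cv2.imwrite("pics/v1.png",np.hstack([a,b]))
E
```

```text
[509.94994349 -34.87045548 118.4557375 ] [-2.10828858 -2.4717609   1.34598184]
```

View pics/v1.png

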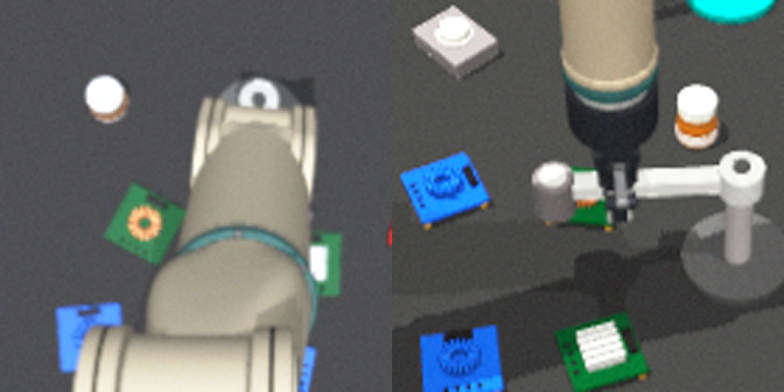

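Request:
send_rows(
  rows=[
    {"x":0.2,"y":1,"z":0,"roll":0,"claw":1},
    {"x":0.4,"y":2,"z":0,"roll":0,"claw":1},
    {"x":0.7,"y":3,"z":0,"roll":0,"claw":1},
    {"x":1.0,"y":4,"z":0,"roll":0,"claw":1},
    {"x":1.2,"y":4.5,"z":0,"roll":0,"claw":1},
  ],
)

```text
clock: 4.12
eef_pos: [522.2, 11.3, 117.3]
tool_rot: [3.141, -0.0, 2.889]
force: [-0.5, -2.1, 1.0]
width: 0.3
```

```bash
cat >> h.py <<'E'
def side_cam(name):
    s=ctrl.read_state();print(s["clock"],s["eef_pos"],s["force"])
    im,d=ctrl.get_image("side");cal=ctrl.get_calibration("side")
    for q,z in(("lens",85),("coil",26)):
        for r in ctrl.place_of("side",q)[:3]: print(q,r["confidence"],r["uv"],at_z(cal,r["uv"],z).round(1))
    cv2.imwrite(f"pics/{name}.png",im)
    np.save(f"{name}.npy",d)
def cloud(d,cal):
    K=np.array(cal["intrinsics"]);D=np.array(cal["dist_coeffs"]);T=np.array(cal["T"])
    uv=np.argwhere(d>0)[:,::-1].astype(float);p=cv2.undistortPoints(uv[:,None],K,D)[:,0]
    z=d[uv[:,1].astype(int),uv[:,0].astype(int)]
    return (T[:3,:3]@(np.c_[p,np.ones(len(p))]*z[:,None]).T).T+T[:3,3],uv
E
python3 - <<'E'
from h import *
side_cam("side2")
b=cv2.imread("pics/side2.png");cv2.imwrite("pics/v2.png",cv2.resize(b[130:250,140:290],None,fx=4,fy=4,interpolation=cv2.INTER_CUBIC))
P,uv=cloud(np.load("side2.npy"),ctrl.get_calibration("side"))
for r in(30,):
  m=(np.hypot(P[:,0]-485,P[:,1]-50)<60)&(P[:,2]>132)&(P[:,2]<150)
  q=P[m];print(len(q),q.mean(0) if len(q) else 0,q.min(0),q.max(0))
E
```

```text
4.1167 [522.20801974  11.28311402 117.26051598] [-0.54469193 -2.12717823  1.01171541]
lens 0.57 [321.4, 271.3] [ 654.6 -307.8   85. ]
coil 0.96 [158.5, 182.0] [387.1 150.4  26. ]
coil 0.88 [207.1, 187.0] [507.9  81.5  26. ]
coil 0.76 [163.7, 246.1] [341.  -63.5  26. ]
170 [495.51559623  60.37602957 140.08070373] [475.47693275  -0.94754087 132.21921897] [515.2560437   85.26008688 145.66936073]
```

View pics/v2.png

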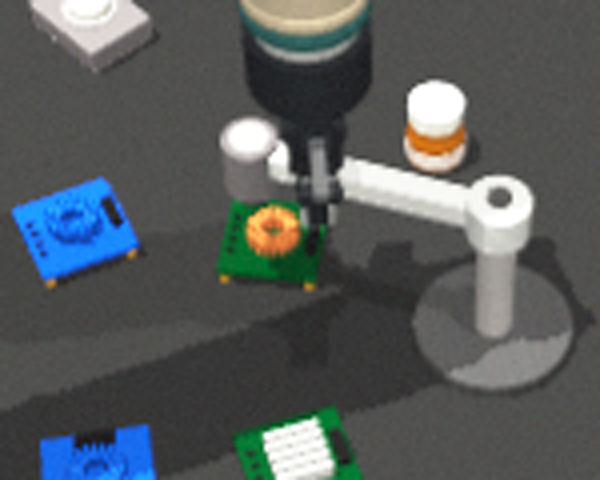

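The crop shows the camera top at about (202,164), the hub top at about (265,178) and the coil at about (208,187). The finger is behind the bar.

```bash
python3 - <<'E'
from h import *
cal=ctrl.get_calibration("side")
hub=at_z(cal,(265,178),145);cam=at_z(cal,(202.5,164.7),140);coil=at_z(cal,(208,187.5),26)
print(hub,cam,coil)
a=lambda p,o:np.degrees(np.arctan2(p[1]-o[1],-(p[0]-o[0])))
print(np.hypot(*(cam-hub)[:2]),a(cam,hub),a(coil,hub),a(coil,(625,-45)),a((510.8,84),(625,-45)))
E
```

```text
[626.21298568 -43.33142425 145.        ] [495.95345529  63.78312924 140.        ] [509.65958782  78.78259949  26.        ]
168.64481263181847 39.431022931966424 46.33467216726821 47.021975562968976 48.482455045573154
```

Request:
send_rows(
  rows=[
    {"x":0.2,"y":0.25,"z":0,"roll":0,"claw":1},
    {"x":0.4,"y":0.5,"z":0,"roll":0,"claw":1},
    {"x":0.6,"y":0.75,"z":0,"roll":0,"claw":1},
    {"x":0.8,"y":0.9,"z":0,"roll":0,"claw":1},
    {"x":0.8,"y":0.9,"z":0,"roll":0,"claw":1},
  ],
)

```text
clock: 4.68
eef_pos: [529.8, 18.5, 117.1]
tool_rot: [3.141, -0.001, 2.887]
force: [-1.0, 0.2, -0.2]
width: 0.3
```

Request:
send_rows(
  rows=[
    {"x":-0.7,"y":-3,"z":0,"roll":0,"claw":1},
    {"x":-1.4,"y":-6,"z":0,"roll":0,"claw":1},
    {"x":-2,"y":-9,"z":0,"roll":0,"claw":1},
    {"x":-2.5,"y":-12.5,"z":0,"roll":0,"claw":1},
    {"x":-3,"y":-16,"z":0,"roll":0,"claw":1},
  ],
)

```text
clock: 5.1
eef_pos: [500.4, -143.2, 117.6]
tool_rot: [3.141, 0.002, 2.888]
force: [0.5, -0.1, -0.8]
width: 0.0
```

```bash
python3 - <<'E'
from h import *
o=[]
for n in("top","side"):
    im,d=ctrl.get_image(n);np.save(f"{n}3.npy",d);cv2.imwrite(f"pics/{n}3.png",im);cal=ctrl.get_calibration(n)
    for q,z in(("lens",85),("coil",26)):
        for r in ctrl.place_of(n,q)[:3]: print(n,q,r["confidence"],r["uv"],at_z(cal,r["uv"],z).round(1))
    o.append(cv2.resize(im[150:250,205:305] if n=="top" else im[130:230,175:275],None,fx=4,fy=4,interpolation=cv2.INTER_CUBIC))
cv2.imwrite("pics/v3.png",np.hstack(o))
E
```

```text
top lens 0.98 [357.3, 168.9] [ 652.5 -307.9   85. ]
top lens 0.7 [149.6, 189.0] [601.  330.7  85. ]
top lens 0.24 [229.1, 220.2] [501.4  85.5  85. ]
top coil 0.89 [229.1, 219.3] [510.8  90.5  26. ]
top coil 0.77 [214.5, 264.2] [371.3 136.5  26. ]
top coil 0.46 [279.7, 271.9] [345.2 -64.8  26. ]
side lens 0.74 [209.1, 175.2] [513.3  70.3  85. ]
side coil 0.89 [157.0, 180.9] [384.3 155.9  26. ]
side coil 0.57 [165.8, 246.2] [345.8 -65.8  26. ]
side coil 0.56 [207.8, 187.7] [508.9  78.3  26. ]
```

View pics/v3.png

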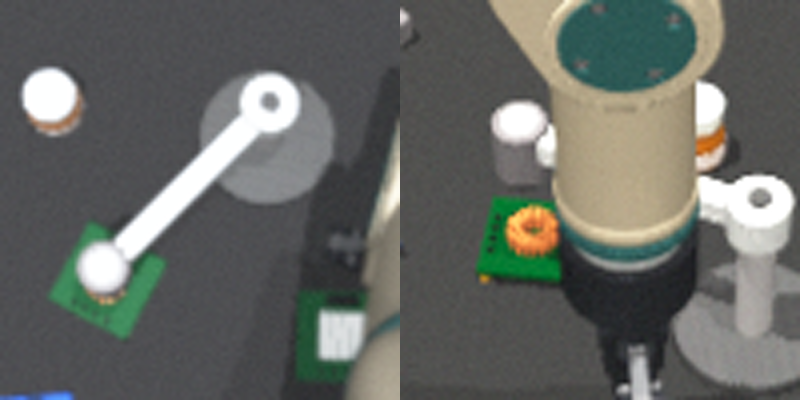

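In the top view, the hub is at (272,175) and the camera top at (231,217), now over the green coil board.

```bash
python3 - <<'E'
from h import *
a=lambda p,o:np.degrees(np.arctan2(p[1]-o[1],-(p[0]-o[0])))
cal=ctrl.get_calibration("top")
im0=cv2.imread("pics/top0.png");im=cv2.imread("pics/top3.png")
h,s,v,cen=meas(im,cal)
m=((v>140)&(s<50)).astype(np.uint8);m[:,:218]=0;m[:160]=0;m[226:]=0;m[:,283:]=0
n,l,st,c=cv2.connectedComponentsWithStats(m);k=1+np.argmax(st[1:,4]);print(st[k])
m=(l==k);pts=np.argwhere(m)[:,::-1].astype(float)
P=np.array([at_z(cal,p,137) for p in pts])[:,:2]
vx,vy,x0,y0=cv2.fitLine(P.astype(np.float32),cv2.DIST_L2,0,.01,.01).ravel();print("axis angle",np.degrees(np.arctan2(-vy*np.sign(vx),abs(vx))),x0,y0)
w=np.array([vx,vy])*-np.sign(vx);t=P@w;nrm=np.array([-w[1],w[0]])
lo,hi=t.min(),t.max();off=(P@nrm)
hub=np.mean([P[t<lo+40].max(0),P[t<lo+40].min(0)],0);cam=np.mean([P[t>hi-36].max(0),P[t>hi-36].min(0)],0)
print("len",hi-lo,"hub axis est",(lo+21)*w+off[t<lo+40].mean()*nrm,"cam",(hi-19)*w+off[t>hi-36].mean()*nrm)
h0,s0,v0,_=meas(im0,cal)
b=((h0>40)&(h0<85)&(s0>80)|(h0<25)&(s0>90)).astype(np.uint8);b[:,:212]=0;b[:,252:]=0;b[:200]=0;b[242:]=0
b=cv2.morphologyEx(b,cv2.MORPH_CLOSE,np.ones((5,5)))
cs,_=cv2.findContours(b,cv2.RETR_EXTERNAL,cv2.CHAIN_APPROX_NONE);r=cv2.minAreaRect(max(cs,key=cv2.contourArea));print("board rect",r,at_z(cal,r[0],12))
cs,_=cv2.findContours(((h0<25)&(s0>90)&(b>0)).astype(np.uint8),cv2.RETR_EXTERNAL,cv2.CHAIN_APPROX_NONE);r=cv2.minAreaRect(max(cs,key=cv2.contourArea));print("coil rect",r,at_z(cal,r[0],21))
cs_=ctrl.get_calibration("side")
hub=at_z(cs_,(175+361/4,130+198/4),145);cam=at_z(cs_,(175+121/4,130+122/4),140);print("side",hub,cam,a(cam,hub))
E
```

```text
[224 168  57  56 690]
axis angle 45.914837 571.986 9.35736
len 210.31064539492638 hub axis est [625.62214357 -45.45386861] cam [507.43570215  77.17508085]
board rect ((231.47772216796875, 219.6241912841797), (22.346431732177734, 22.665668487548828), 28.610462188720703) [511.2168698   84.08656806  12.        ]
coil rect ((231.25001525878906, 219.25001525878906), (10.60660171508789, 11.31370735168457), 45.0) [511.40296084  84.08993893  21.        ]
side [624.76844785 -48.19302376 145.        ] [507.50786899  75.33317077 140.        ] 46.49058162875249
```

Top view: the bar is at 45.9° and the coil bearing is 48.6°. I'll push about 2.5° further, slowly.

Request:
send_rows(
  rows=[
    {"x":0.5,"y":3.5,"z":0,"roll":0,"claw":1},
    {"x":1.0,"y":7,"z":0,"roll":0,"claw":1},
    {"x":1.6,"y":10,"z":0,"roll":0,"claw":1},
    {"x":2.3,"y":13,"z":0,"roll":0,"claw":1},
    {"x":2.8,"y":15,"z":0,"roll":0,"claw":1},
  ],
)

```text
clock: 5.82
eef_pos: [528.3, 14.2, 117.3]
tool_rot: [3.139, -0.0, 2.893]
force: [0.8, 0.7, 0.6]
width: 0.1
```

Request:
send_rows(
  rows=[
    {"x":0.2,"y":1.0,"z":0,"roll":0,"claw":1},
    {"x":0.3,"y":1.1,"z":0,"roll":0,"claw":1},
    {"x":0.45,"y":1.2,"z":0,"roll":0,"claw":1},
    {"x":0.6,"y":1.3,"z":0,"roll":0,"claw":1},
    {"x":0.6,"y":1.3,"z":0,"roll":0,"claw":1},
  ],
)

```text
clock: 6.23
eef_pos: [534.1, 19.6, 117.4]
tool_rot: [-3.141, 0.001, 2.885]
force: [-0.6, -0.0, 0.1]
width: -0.1
```

Request:
send_rows(
  rows=[
    {"x":-0.7,"y":-3,"z":0,"roll":0,"claw":1},
    {"x":-1.4,"y":-6,"z":0,"roll":0,"claw":1},
    {"x":-2,"y":-9,"z":0,"roll":0,"claw":1},
    {"x":-2.5,"y":-12.5,"z":3,"roll":0,"claw":1},
    {"x":-3,"y":-16,"z":6,"roll":0,"claw":1},
  ],
)

```text
clock: 6.65
eef_pos: [502.4, -134.4, 170.7]
tool_rot: [-3.141, -0.004, 2.885]
force: [1.1, 0.3, -0.1]
width: -0.1
```

```bash
cat > m.py <<'E'
from h import *
import sys
n=sys.argv[1]
cal=ctrl.get_calibration("top");im,d=ctrl.get_image("top");cv2.imwrite(f"pics/top{n}.png",im)
h,s,v,cen=meas(im,cal)
m=((v>140)&(s<50)).astype(np.uint8);m[:,:218]=0;m[:160]=0;m[226:]=0;m[:,283:]=0
_,l,st,c=cv2.connectedComponentsWithStats(m);k=1+np.argmax(st[1:,4]);print(st[k])
P=np.array([at_z(cal,p,137) for p in np.argwhere(l==k)[:,::-1].astype(float)])[:,:2]
vx,vy,x0,y0=cv2.fitLine(P.astype(np.float32),cv2.DIST_L2,0,.01,.01).ravel();print("axis angle",np.degrees(np.arctan2(-vy*np.sign(vx),abs(vx))),x0,y0)
w=np.array([vx,vy])*-np.sign(vx);t=P@w;nrm=np.array([-w[1],w[0]]);lo,hi=t.min(),t.max();off=P@nrm
print("hub",(lo+21)*w+off[t<lo+40].mean()*nrm,"cam",(hi-19)*w+off[t>hi-36].mean()*nrm)
imw,dw=ctrl.get_image("wrist");cv2.imwrite(f"pics/wrist{n}.png",imw);print(np.round(ctrl.get_calibration("wrist")["T"],2))
E
python3 m.py 4
```

```text
[222 168  59  54 698]
axis angle 48.40047 573.3823 12.851438
hub [625.5607651  -45.62362684] cam [512.44978605  82.32655198]
[[ 2.6000e-01  9.3000e-01  2.6000e-01  4.3980e+02]
 [ 9.6000e-01 -2.5000e-01 -8.0000e-02 -1.2278e+02]
 [-0.0000e+00  2.7000e-01 -9.6000e-01  3.0491e+02]
 [ 0.0000e+00  0.0000e+00  0.0000e+00  1.0000e+00]]
```

View pics/wrist4.png

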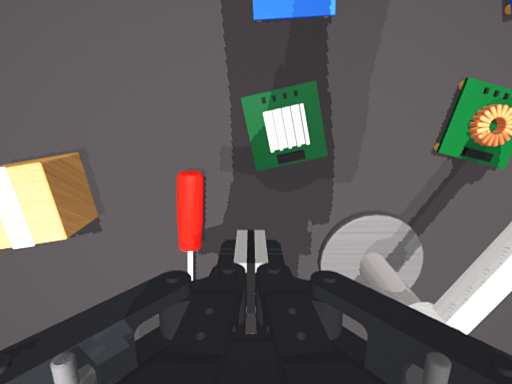

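Top view now says 48.4° against 48.6°. I'll go up and look down with the wrist camera on the way to the shutter.

Request:
send_rows(
  rows=[
    {"x":-0.5,"y":1,"z":3.5,"roll":0,"claw":1},
    {"x":-1.5,"y":3,"z":7,"roll":0,"claw":1},
    {"x":-2.5,"y":6,"z":9,"roll":0,"claw":1},
    {"x":-3.5,"y":9,"z":11,"roll":0,"claw":1},
    {"x":-4.5,"y":12.5,"z":12,"roll":0,"claw":1},
  ],
)

```text
clock: 7.17
eef_pos: [460.0, -7.4, 293.4]
tool_rot: [3.141, 0.004, 2.883]
force: [1.3, 1.0, 0.3]
width: -0.2
```

Request:
send_rows(
  rows=[
    {"x":0,"y":3,"z":0,"roll":0,"claw":1},
    {"x":0,"y":5,"z":0,"roll":0,"claw":1},
    {"x":0,"y":6,"z":0,"roll":0,"claw":1},
    {"x":0,"y":6,"z":0,"roll":0,"claw":1},
    {"x":0,"y":6,"z":0,"roll":0,"claw":1},
  ],
)

```text
clock: 7.58
eef_pos: [459.7, 52.0, 290.9]
tool_rot: [-3.141, -0.0, 2.886]
force: [-0.5, -0.4, -0.0]
width: -0.2
```

```bash
python3 - <<'E'
from h import *
s=ctrl.read_state();print(s["clock"],s["eef_pos"])
cal=ctrl.get_calibration("wrist");imw,dw=ctrl.get_image("wrist");cv2.imwrite("pics/wrist5.png",imw);np.save("wrist5.npy",dw);np.save("wrist5T.npy",cal["T"])
for q,z in(("lens",85),("coil",26),("stand",0),("coil_board",0)):
    for r in ctrl.place_of("wrist",q)[:3]: print(q,r["confidence"],r["uv"],at_z(cal,r["uv"],z).round(1))
E
```

```text
7.5833 [459.68369791  51.97203368 290.87601521]
lens 0.86 [506.0, 229.9] [601.6 325.2  85. ]
lens 0.85 [291.0, 206.2] [508.9  86.3  85. ]
coil 0.97 [135.4, 96.2] [342.4 -64.3  26. ]
coil 0.76 [283.5, 195.0] [511.1  83.2  26. ]
coil 0.68 [308.4, 83.3] [381.7 144.3  26. ]
stand 0.89 [462.3, 311.3] [778.1 316.5   0. ]
stand 0.63 [218.9, 277.7] [621.9 -41.4   0. ]
coil_board 0.88 [280.5, 188.8] [508.8  82.1   0. ]
coil_board 0.72 [141.2, 92.6] [336.6 -64.2   0. ]
```

View pics/wrist5.png

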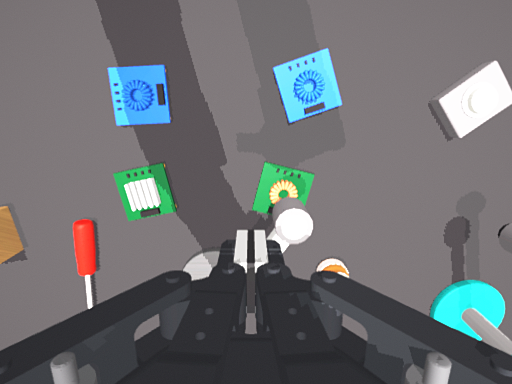

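Wrist view: camera top at about (294,225), coil around (284,191), partly hidden, and shutter button at about (481,102).

```bash
python3 - <<'E'
from h import *
cal=ctrl.get_calibration("wrist");im=cv2.imread("pics/wrist5.png")
h,s,v,cen=meas(im,cal)
m=((v>215)&(s<40)).astype(np.uint8);_,l,st,c=cv2.connectedComponentsWithStats(m)
for i in range(1,len(st)):
    if st[i,4]>150 and (st[i,0]>250 and st[i,1]<240): print(st[i],c[i],at_z(cal,c[i],140).round(1),at_z(cal,c[i],36).round(1))
b=((h>40)&(h<85)&(s>90)).astype(np.uint8);b[:,:240]=0;b[:,330:]=0;b[:155]=0;b[235:]=0
pts=np.argwhere(b)[:,::-1].astype(np.float32);r=cv2.minAreaRect(pts);print(r,cv2.boxPoints(r).round(1).tolist())
print([at_z(cal,p,12).round(1).tolist() for p in cv2.boxPoints(r)])
g=(h<25)&(s>80);p=np.argwhere(g[165:215,260:310])[:,::-1]+[260,165];print(len(p),p.min(0),p.max(0),at_z(cal,((p[:,0].min()+p[:,0].max())/2,p[:,1].min()+0.),20))
a=cv2.resize(im[150:250,240:340],None,fx=5,fy=5,interpolation=cv2.INTER_CUBIC);cv2.imwrite("pics/v6.png",a)
E
```

```text
[ 439   61   73   77 3057] [477.10729473  98.98985934] [436.1 263.6 140. ] [451.2 335.6  36. ]
[ 268  208   45   45 1185] [291.81603376 227.46751055] [512.1  79.1 140. ] [555.3  82.9  36. ]
[255 231  12  41 370] [259.89459459 248.11621622] [525.4  43.5 140. ] [573.5  34.2  36. ]
((282.65142822265625, 191.80706787109375), (51.53252410888672, 50.952789306640625), 14.931418418884277) [[251.1999969482422, 209.8000030517578], [264.29998779296875, 160.60000610351562], [314.1000061035156, 173.8000030517578], [301.0, 223.10000610351562]]
[[525.0, 34.7, 12.0], [462.5, 69.4, 12.0], [497.2, 130.2, 12.0], [562.1, 97.9, 12.0]]
174 [269 180] [297 203] [492.87907533  87.11359757  20.        ]
```

View pics/v6.png

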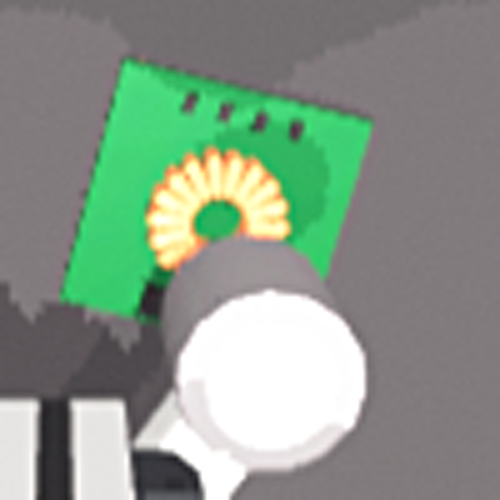

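```bash
python3 - <<'E'
from h import *
cal=ctrl.get_calibration("wrist")
for p,z in(((294.6,226),140),((283.6,194),22),((283.6,194),26)):print(p,z,at_z(cal,p,z).round(1))
d=np.load("wrist5.npy")
P,uv=cloud(d,cal)
q=P[(np.hypot(P[:,0]-511,P[:,1]-82)<30)&(P[:,2]>130)];print("camtop",q.mean(0),(q.min(0)+q.max(0))/2,q.min(0),q.max(0))
q=P[(np.hypot(P[:,0]-453,P[:,1]-344)<30)&(P[:,2]>31)];print("button",q.mean(0),(q.min(0)+q.max(0))/2,len(q))
q=P[(np.hypot(P[:,0]-453,P[:,1]-344)<60)&(P[:,2]>18)&(P[:,2]<30)];print("box",q.mean(0),(q.min(0)+q.max(0))/2,len(q))
E
```

```text
(294.6, 226) 140 [511.3  82.  140. ]
(283.6, 194) 22 [511.4  83.4  22. ]
(283.6, 194) 26 [510.2  83.2  26. ]
camtop [510.96943471  79.8472528  138.53610239] [514.07277285  78.15738761 136.15448672] [492.53299541  56.34207327 130.09687903] [535.61255028  99.97270196 142.21209441]
button [453.73233116 344.03820887  34.74830939] [453.76357579 345.01773042  34.09664451] 596
box [452.82780368 340.48992998  23.07377813] [454.23494182 342.43270653  24.02086211] 2561
```

Three measurements agree that the lens is within about 2 mm of the coil: wrist view (511,82) vs (511,83.4), top view (512,82) vs (511,84). Now the shutter button, at (453.5,344).

Request:
send_rows(
  rows=[
    {"x":0,"y":3.5,"z":0,"roll":0,"claw":1},
    {"x":0,"y":7,"z":0,"roll":0,"claw":1},
    {"x":-0.2,"y":11,"z":0,"roll":0,"claw":1},
    {"x":-0.4,"y":15,"z":0,"roll":0,"claw":1},
    {"x":-0.6,"y":18.5,"z":-1,"roll":0,"claw":1},
  ],
)

```text
clock: 8.25
eef_pos: [454.9, 240.5, 282.6]
tool_rot: [3.138, 0.003, 2.886]
force: [0.4, 0.5, -0.1]
width: -0.2
```

Request:
send_rows(
  rows=[
    {"x":0,"y":3.5,"z":-1,"roll":0,"claw":1},
    {"x":0,"y":6.5,"z":-3.5,"roll":0,"claw":1},
    {"x":0,"y":9,"z":-6.5,"roll":0,"claw":1},
    {"x":0,"y":10.5,"z":-10,"roll":0,"claw":1},
    {"x":0,"y":10.7,"z":-14,"roll":0,"claw":1},
  ],
)

```text
clock: 8.67
eef_pos: [454.5, 349.7, 140.7]
tool_rot: [3.136, 0.002, 2.89]
force: [0.6, -0.4, 0.4]
width: 0.2
```

Request:
send_rows(
  rows=[
    {"x":0,"y":0,"z":-3,"roll":0,"claw":1},
    {"x":0,"y":0,"z":-5,"roll":0,"claw":1},
    {"x":0,"y":0,"z":-6,"roll":0,"claw":1},
    {"x":0,"y":0,"z":-6,"roll":0,"claw":1},
    {"x":0,"y":0,"z":-6,"roll":0,"claw":1},
  ],
)

```text
clock: 9.08
eef_pos: [454.5, 344.9, 81.5]
tool_rot: [3.142, 0.0, 2.886]
force: [0.2, 0.8, 0.1]
width: -0.0
```

```bash
python3 - <<'E'
from h import *
s=ctrl.read_state();print(s["clock"],s["eef_pos"],s["force"])
im,_=ctrl.get_image("side");cv2.imwrite("pics/side7.png",im);im2,_=ctrl.get_image("wrist");cal=ctrl.get_calibration("wrist")
for r in ctrl.place_of("wrist","shutter_top")[:3]: print(r["confidence"],r["uv"],at_z(cal,r["uv"],36).round(1))
a=cv2.resize(im[60:180,100:220],(400,400),interpolation=cv2.INTER_CUBIC);b=cv2.resize(im2,(400,300));cv2.imwrite("pics/v7.png",np.hstack([a,np.vstack([b,np.zeros((100,400,3),np.uint8)])]))
E
```

```text
9.0833 [454.48071533 344.85607058  81.51533413] [0.23313217 0.75461214 0.13069415]
0.79 [250.7, 222.3] [454.4 345.7  36. ]
```

View pics/v7.png

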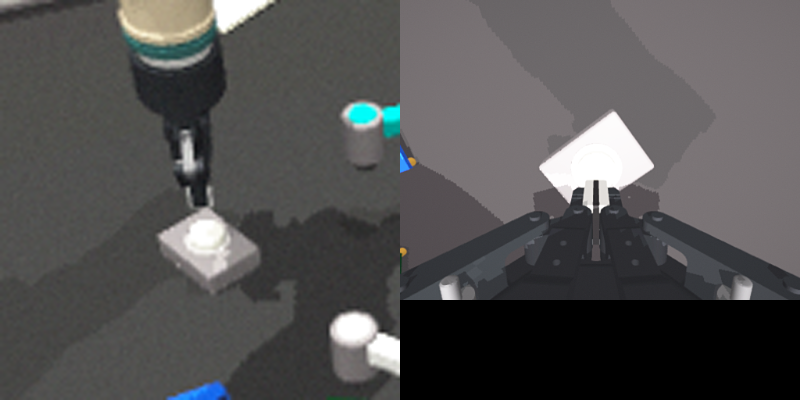

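The closed fingers are centred over the white button. Descending and pressing slowly.

Request:
send_rows(
  rows=[
    {"x":0,"y":0,"z":-1.2,"roll":0,"claw":1},
    {"x":0,"y":0,"z":-2.2,"roll":0,"claw":1},
    {"x":0,"y":0,"z":-2.9,"roll":0,"claw":1},
    {"x":0,"y":0,"z":-3.2,"roll":0,"claw":1},
    {"x":0,"y":0,"z":-3.3,"roll":0,"claw":1},
  ],
)

```text
clock: 9.65
eef_pos: [453.1, 344.6, 47.1]
tool_rot: [-3.14, -0.001, 2.887]
force: [-0.1, -0.5, 1.4]
width: 0.1
```

Request:
send_rows(
  rows=[
    {"x":0,"y":0,"z":-0.15,"roll":0,"claw":1},
    {"x":0,"y":0,"z":-0.3,"roll":0,"claw":1},
    {"x":0,"y":0,"z":-0.45,"roll":0,"claw":1},
    {"x":0,"y":0,"z":-0.5,"roll":0,"claw":1},
    {"x":0,"y":0,"z":-0.5,"roll":0,"claw":1},
  ],
)

```text
clock: 10.07
eef_pos: [453.5, 344.9, 43.3]
tool_rot: [-3.141, -0.0, 2.887]
force: [-2.7, -1.7, 3.1]
width: -0.0
```

Request:
send_rows(
  rows=[
    {"x":0,"y":0,"z":-0.05,"roll":0,"claw":1},
    {"x":0,"y":0,"z":-0.1,"roll":0,"claw":1},
    {"x":0,"y":0,"z":-0.15,"roll":0,"claw":1},
    {"x":0,"y":0,"z":-0.2,"roll":0,"claw":1},
    {"x":0,"y":0,"z":-0.2,"roll":0,"claw":1},
  ],
)

```text
clock: 10.48
eef_pos: [453.6, 345.0, 41.2]
tool_rot: [-3.141, -0.0, 2.887]
force: [-3.1, -2.6, 4.7]
width: -0.4
```

Request:
send_rows(
  rows=[
    {"x":0,"y":0,"z":-0.05,"roll":0,"claw":1},
    {"x":0,"y":0,"z":-0.1,"roll":0,"claw":1},
    {"x":0,"y":0,"z":-0.15,"roll":0,"claw":1},
    {"x":0,"y":0,"z":-0.15,"roll":0,"claw":1},
    {"x":0,"y":0,"z":-0.15,"roll":0,"claw":1},
  ],
)

```text
clock: 10.9
eef_pos: [453.6, 345.0, 40.9]
tool_rot: [-3.141, -0.0, 2.887]
force: [-4.4, -3.0, 14.3]
width: 0.1
```

The force jumped to 14 N at a 6 mm travel, so the button is bottomed. Releasing straight up and moving clear.

Request:
send_rows(
  rows=[
    {"x":0,"y":0,"z":0.2,"roll":0,"claw":1},
    {"x":0,"y":0,"z":0.6,"roll":0,"claw":1},
    {"x":0,"y":0,"z":1.5,"roll":0,"claw":1},
    {"x":0,"y":0,"z":4,"roll":0,"claw":1},
    {"x":0,"y":0,"z":8,"roll":0,"claw":1},
  ],
)

```text
clock: 11.32
eef_pos: [452.7, 344.3, 118.0]
tool_rot: [-3.138, -0.003, 2.887]
force: [0.2, -0.4, -1.0]
width: 0.2
```

Request:
send_rows(
  rows=[
    {"x":0,"y":2,"z":3,"roll":0,"claw":1},
    {"x":0,"y":5,"z":5,"roll":0,"claw":1},
    {"x":-2,"y":8,"z":7,"roll":0,"claw":1},
    {"x":-4,"y":11,"z":9,"roll":0,"claw":1},
    {"x":-5,"y":13,"z":10,"roll":0,"claw":1},
  ],
)

```text
clock: 11.73
eef_pos: [401.7, 480.7, 223.3]
tool_rot: [3.134, 0.0, 2.89]
force: [-0.3, 0.9, -0.7]
width: -0.1
```

```bash
python3 m.py 8; python3 - <<'E'
from h import *
s=ctrl.read_state();print(s["clock"],s["eef_pos"],s["qd"],s["force"])
im=cv2.imread("pics/top8.png");im2,d=ctrl.get_image("side");cal=ctrl.get_calibration("side")
P,_=cloud(d,cal);q=P[(np.hypot(P[:,0]-453.5,P[:,1]-344)<12)];print("button z",np.median(q[:,2]),len(q))
for r in ctrl.place_of("side","shutter_top")[:1]+ctrl.place_of("side","lens")[:3]: print(r["confidence"],r["uv"],at_z(cal,r["uv"],36).round(1),at_z(cal,r["uv"],85).round(1))
a=cv2.resize(im[140:300,120:320],(500,400),interpolation=cv2.INTER_CUBIC);b=cv2.resize(im2[110:250,120:225],(300,400),interpolation=cv2.INTER_CUBIC)
cv2.imwrite("pics/v8.png",np.hstack([a,b]))
E
```

```text
[222 168  61  54 932]
axis angle 53.587322 574.7057 -1.5104923
hub [616.49388373 -52.90102071] cam [512.37189274  82.53569207]
[[ 2.4000e-01  9.3000e-01  2.6000e-01  3.3565e+02]
 [ 9.7000e-01 -2.4000e-01 -6.0000e-02  4.9745e+02]
 [ 1.0000e-02  2.6000e-01 -9.6000e-01  3.5338e+02]
 [ 0.0000e+00  0.0000e+00  0.0000e+00  1.0000e+00]]
11.8333 [401.01666917 482.58979451 222.84094632] [ 0.05610587  0.01997019  0.06285676  0.07110234  0.0355518  -0.01016301
  0.02859556] [ 0.6018984   0.34411017 -0.50173247]
button z 37.52749936356042 42
0.48 [161.3, 127.5] [454.5 354.5  36. ] [445.7 300.7  85. ]
0.97 [208.0, 171.6] [527.1 126.8  36. ] [514.9  83.8  85. ]
0.79 [323.0, 272.9] [ 675.3 -289.8   36. ] [ 656.  -312.9   85. ]
0.74 [206.6, 108.5] [613.9 387.3  36. ] [597.6 331.9  85. ]
```

View pics/v8.png

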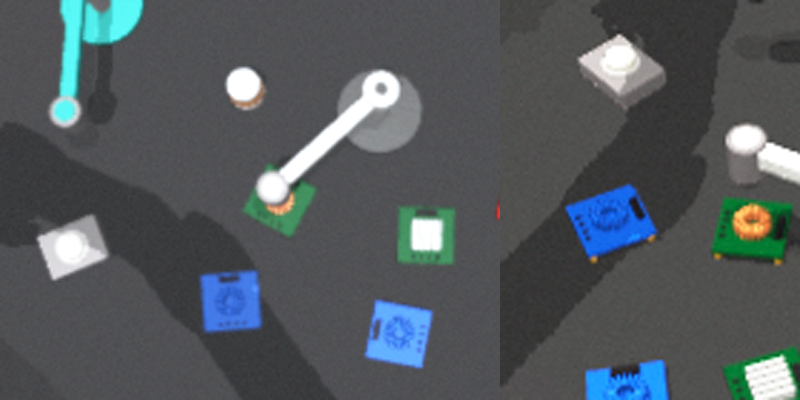

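Camera centre is at (512.4, 82.5), unchanged. The 53.6° reading is not valid because the brighter foot joined the mask (area 932 vs 698). The button is back up at about 37 mm and the box and boards are in place. Settling, then handing in.

Request:
send_rows(
  rows=[
    {"x":0,"y":0,"z":0,"roll":0,"claw":1},
    {"x":0,"y":0,"z":0,"roll":0,"claw":1},
    {"x":0,"y":0,"z":0,"roll":0,"claw":1},
  ],
)

```text
clock: 12.23
eef_pos: [404.7, 473.9, 219.3]
tool_rot: [-3.141, 0.0, 2.885]
force: [0.1, 0.8, -0.2]
width: 0.0
```

```bash
python3 -c "
from cell import ctrl
print(ctrl.finish_job(),ctrl.read_state()['clock'])"
```

```text
the job is handed in; nothing more can be done
the job is handed in; nothing more can be done
```

The job is done and handed in at about 12 s. I pushed the grey stand's swing arm round with closed fingers until the camera stood over the copper coil. Then I pressed the shutter button and let go, with the robot clear of everything.

- **Camera over coil:** the last top view puts the camera's centre at (512, 82.5) and the coil's middle at (511, 84). The wrist view, taken before the press, gave (511, 82) and (511, 83.4). That is within about 2 mm, roughly as good as the calibration.
- **Shutter:** the button went down about 6 mm. The force then jumped from 4.7 to 14 N, so it was fully down. Afterwards its top read about 37 mm, meaning it had sprung back.
- **Bystanders:** in the last view, the shutter box and both boards were where they had been. The jar also looked unmoved. The carton and screwdriver were outside that crop, but the robot never went near them after the first pictures.
- **Checks that disagreed:** the last automatic bar-angle reading, 53.6°, was wrong because the lit foot merged into the bar's outline. The camera position from the same picture was unchanged. Midway, the side camera put the coil about 1° off the top view, so I relied on the top and wrist views.

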